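# Set the telescoping end stop to its long position

## Task

Set the sloping jig up for the longer profile: take the orange stop plate and pull it out, up the slope, until the sprung brass button on the inner tube pops up through the red-ringed hole and locks. Then let go and move clear, leaving the other things on the bench where they are.

Things in the scene. Friction and masses are not known exactly. Their poses are not given: they have to be found in the camera images.
- jig: the fixed jig: dark steel base plate 340 x 150 x 12 mm, carrying a square aluminium tube (40 x 40 mm, 200 mm long) that rises at 28 degrees above level towards the jig's own +x (roughly away from the robot), with a blue rail along each side (tops 8 mm above the tube's upper face). Place and yaw vary. Origin: centre of the base plate's underside, on the bench; z up
- lamp (a point): middle of the white lamp tube (36 mm thick, 460 mm long, level, along the jig's y axis, 460 mm above the bench) on two posts, 18 mm thick, 220 mm to either side. It hangs over the jig's outer end, in the way of an upright tool: hold the tool square to the slope, leaning back over the jig's -x side
- stop (a joint): how far the inner tube with the orange plate is pulled out, m. 0: button under the near hole (no ring; wrong); 0.080: button centred in the red-ringed hole. It starts between the two, slides with a pull of about 4 to 10 N and stays where it is left. With the button up in either hole it is locked, with 2 mm of play either way
- button (a joint): how far the sprung brass button (12 mm across) is pushed in, m: 0 fully out (its top 6 mm above the tube's upper face), about 0.009 while it is hidden beneath the tube wall. It springs out by itself when it comes under a hole
- stop_grip (a point): the point to grip: middle of the free upper part of the orange stop plate (10 mm thick along the slope, 56 mm wide, square to the tube). The plate ends 20 mm above this point; 38 mm are free below it, down to the tube's upper face. x axis: along the tube, up the slope (pull-out direction); y: level, across; z: square to the slope, upward. Moves with the plate
- far_hole (a point): the centre of the red-ringed hole (16 mm) in the tube's upper face; fixed to the jig and with the jig's axes (z up)
- tray: bystander: loose blue plastic tray 200 x 280 x 60 mm of short aluminium profiles; origin at the centre of its underside
- flask: bystander: purple drinking flask, 66 mm across, 190 mm high; origin at the centre of its underside
- tape: bystander: roll of brown packing tape lying flat, 100 mm across, 48 mm high; origin at the centre of its underside
- endcaps: bystander: round red pot, 56 mm across, 50 mm high; origin at the centre of its underside

How it is judged:
At the end, for the whole second after the job is handed in: The stop has been pulled out to 0.080 m (within 3.5 mm), the button stands out of the red-ringed hole (pushed in less than 2 mm), and the stop is at rest (value of joint stop between 0.0765 and 0.0835 m and value of joint button below 0.002 m and velocity of joint stop between -0.01 and 0.01 m/s); the robot touches nothing.
It fails at once if the tray, flask, tape or red pot is moved more than 30 mm (distance of any of tray, flask, tape, endcaps from where it was at the start of the episode above 0.03 m).
It also fails if it takes over 32 s, if anything falls off the work surface, if the arm or the gripper's body presses on something with over 40 N, if the wrist force passes 120 N, or if a joint passes its speed limit or range.

## Robot

A 7-joint arm with a two-finger parallel gripper is mounted at the origin on the work surface. World frame = base frame: x ahead of the robot, y to its left, z up, the work surface at z = 0. Lengths are in m, angles in rad, forces in N, time in s.
With the tool pointing down it reaches from about 0.425 to 0.95 m from the base axis. Payload 4.7 kg.
Tool frame: the origin (TCP) lies on the centre line of the jaws, within the pads' length; the fingertips stand 19 mm ahead of it and the grasp point (between the pads) is the TCP (ctrl.nose_length is the z of the fingertips in the tool frame, in m); z points along the fingers, y is the line along which they close (so a half turn about z gives the same grasp; the last joint's range is limited). The gripper opens to 85 mm and grips with 20 to 120 N. Pads are 22 mm wide; open, the fingers measure 114 mm over their backs; the gripper's body (76 mm by 85 mm) begins 54 mm behind the grasp point. The pads swing forward as they close: fully open they stand 13 mm farther back than shut.
Start: joints at [-1.284, 0.469, -0.049, 1.532, 0.024, 1.141, -0.082], TCP at [0.21, 0.642, 0.221] pointing down, gripper open.
Joint ranges: [-2.59, 2.59], [-0.33, 1.99], [-1.39, 1.29], [0.1, 2.45], [-1.04, 4.18], [0.21, 1.99], [-2.66, 2.66]. Speed limits (rad/s): [2.57, 2.57, 3.14, 3.14, 3.14, 3.14, 3.14].

## Interface

Orientations are given as a unit quaternion [w, x, y, z].
In Python, from rig import ctrl, ik, get_image, calibration, read_time, read_joint_positions, read_joint_velocities, read_joint_torque, read_ee_pos, read_ee_rot, read_contact_force, read_ft_torque, read_opening, read_grasp_force gives the robot as it stands. Calls block until the motion is done:
- ctrl.move_to(position, orientation): joint-space move of the TCP to a pose.
- ctrl.movel(position, ori=None, vel=0.15, threshold=None): straight line of the TCP; ori=None keeps the orientation; vel is the mean speed in m/s. With threshold (N) it stops when the force on the tool has changed by that much, and returns True; else False.
- ctrl.movej(angles): joint-space move.
- ctrl.gripper_to(opening, strength=None): finger opening in m; strength is the grip in N (None keeps the last); returns when the fingers have stopped.
- ctrl.dwell(seconds).
- ik(position, orientation): joint angles nearest the present ones, or None.
- get_image(name): name is "scene" or "top"; returns (picture, depth): 420x560x3 uint8, red, green, blue; 420x560 float32, m along the optical axis (not along the pixel's ray), 0 where there is no reading.
- calibration(name): a dict with "fx", "fy", "cx", "cy" (pixels), "R" (3x3) and "t" (3): a world point X has camera coordinates R X + t. Camera axes: x right, y down, z forward; pixel columns grow to the right and rows downward; lengths in m; the calibration is good to about 2 mm. A picture is of the moment at which its call begins. calibration takes no time and is no camera call.
A pose or a line that the arm cannot do raises ctrl.Unreachable and nothing moves.
- ctrl.finish_job(): hands the job in; it is judged then, once.
Readings, each from a call of its own:
- read_time(): time.
- read_joint_positions(): joint angles.
- read_joint_velocities(): joint speeds.
- read_joint_torque(): joint torques, N m.
- read_ee_pos(): TCP position.
- read_ee_rot(): TCP orientation.
- read_contact_force(): force on the tool from outside, world axes, zero at the start.
- read_ft_torque(): the same for the moment, N m.
- read_opening(): finger opening in m.
- read_grasp_force(): force on a finger pad.
Only numpy, scipy, OpenCV 4.12 (cv2) and the standard library are available. Lean on these libraries where they do the work, as an engineer would, in place of code of your own. Each camera call takes 0.05 s, during which the arm holds its last target. There are 200 camera calls.

## Working session

There is one attempt and no reset: what is moved stays moved. The work goes in short steps, each a Python script; the robot and the scene stay as the last script left them, time stands still between calls to the robot, and variables do not carry over. Pictures are saved under pics/ and viewed, at most 10 in all, crops included, and the job is handed in when it is done.

```bash
mkdir -p pics
python3 - <<'E'
from rig import *
import cv2,numpy as np
for n in("scene","top"):
    p,d=get_image(n); cv2.imwrite(f"pics/{n}0.png",p[:,:,::-1]); np.savez(f"{n}0.npz",p=p,d=d)
    c=calibration(n); print(n,c)
print(read_time())
E
```

```text
scene {'fx': 459.1480951757854, 'fy': 459.1480951757854, 'cx': 277.05245276353264, 'cy': 217.39419178666935, 'R': array([[-0.17841274,  0.98381533,  0.01662218],
       [ 0.55988048,  0.11539593, -0.8204984 ],
       [-0.80913704, -0.13708094, -0.5714071 ]]), 't': array([ 0.16845397, -0.09494801,  1.99990175])}
top {'fx': 479.1404446851704, 'fy': 479.1404446851704, 'cx': 280.63639467132685, 'cy': 210.90867328242908, 'R': array([[ 0.02878732, -0.99919958,  0.02777575],
       [-0.99308672, -0.03175257, -0.11300678],
       [ 0.11379828, -0.02433056, -0.99320591]]), 't': array([-0.10370884,  0.59690806,  1.61556745])}
0.1
```

View pics/scene0.png

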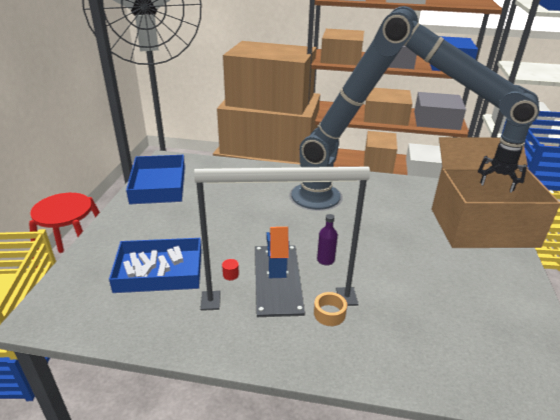

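View pics/top0.png

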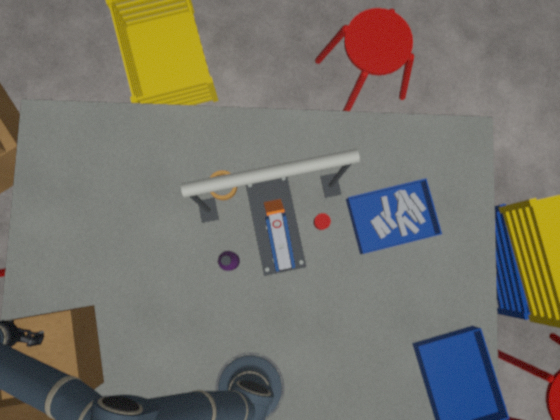

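Scene view: the orange plate is at about (280,243), under the lamp bar (y≈175). Flask is at (327,243), pot at (230,269), tape at (330,308). Top view: plate at (275,207), red ring at (277,224), tube running to (285,268). Next I measure these points with depth and two views.

```bash
cat > h.py <<'E'
import numpy as np,cv2
from rig import calibration
def pts(n,d,m):
    c=calibration(n); v,u=np.nonzero(m&(d>0)); z=d[v,u]
    X=np.stack([(u-c['cx'])/c['fx']*z,(v-c['cy'])/c['fy']*z,z],1)
    return (X-c['t'])@c['R'], np.stack([u,v],1)
def ray(n,uv):
    c=calibration(n); r=np.array([(uv[0]-c['cx'])/c['fx'],(uv[1]-c['cy'])/c['fy'],1])
    return -c['R'].T@c['t'], c['R'].T@r
def tri(uv1,uv2):
    o,a=ray("scene",uv1);p,b=ray("top",uv2)
    s=np.linalg.lstsq(np.stack([a,-b],1),p-o,rcond=None)[0]
    P,Q=o+s[0]*a,p+s[1]*b; return (P+Q)/2,np.linalg.norm(P-Q)
def hsv(p): return cv2.split(cv2.cvtColor(p,cv2.COLOR_RGB2HSV))
def roi(m,x0,x1,y0,y1):
    k=np.zeros_like(m);k[y0:y1,x0:x1]=1;return m&k
E
python3 - <<'E'
from h import *
np.set_printoptions(precision=4,suppress=True)
R={"scene":(255,305,222,320),"top":(245,310,175,278)}
big=[]
for n in R:
    f=np.load(n+"0.npz");p,d=f['p'],f['d'];H,S,V=hsv(p)
    M={"orange":roi((H>5)&(H<18)&(S>150),*R[n]),"blue":roi((H>95)&(H<125)&(S>130),*R[n]),
       "red":roi(((H<5)|(H>172))&(S>90),*R[n]),"alu":roi((S<50)&(V>150),*R[n])}
    for k,m in M.items():
        P,uv=pts(n,d,m)
        if len(P)<4: print(n,k,len(P));continue
        r=cv2.minAreaRect(uv.astype(np.float32))
        print(n,k,len(P),"uv",uv.min(0),uv.max(0),"med",np.median(P,0),"lo",np.percentile(P,3,0),"hi",np.percentile(P,97,0),"box",cv2.boxPoints(r).round(1).tolist())
    x0,x1,y0,y1=R[n]
    q=cv2.resize(p[y0-5:y1,x0:x1,::-1],None,fx=5.5,fy=5.5,interpolation=cv2.INTER_CUBIC);big.append(cv2.resize(q,(350,560)))
    # lamp
    m=(S<40)&(V>170); P,uv=pts(n,d,m); P=P[(P[:,2]>.4)&(P[:,2]<.52)&(P[:,0]>.4)&(P[:,0]<1.2)]
    print(n,"lamp",len(P),np.median(P,0),P[P[:,1].argsort()[[5,-5]]])
cv2.imwrite("pics/c0.png",np.hstack(big))
E
```

```text
scene orange 525 uv [271 227] [287 257] med [ 0.5987 -0.06    0.191 ] lo [ 0.5747 -0.0847  0.1512] hi [ 0.6201 -0.0351  0.2313] box [[271.0, 227.0], [287.0, 227.0], [287.0, 257.0], [271.0, 257.0]]
scene blue 336 uv [267 233] [286 277] med [ 0.5641 -0.0728  0.061 ] lo [ 0.4638 -0.121   0.0181] hi [ 0.5724 -0.0441  0.1339] box [[266.5, 233.0], [284.20001220703125, 231.89999389648438], [287.20001220703125, 276.5], [269.5, 277.6000061035156]]
scene red 11 uv [270 241] [270 257] med [ 0.5733 -0.0925  0.1485] lo [ 0.5518 -0.0966  0.1068] hi [ 0.5808 -0.0911  0.1662] box [[270.0, 257.0], [270.0, 257.0], [270.0, 241.0], [270.0, 241.0]]
scene alu 1289 uv [255 222] [304 319] med [ 0.3469 -0.0492  0.0004] lo [ 0.2242 -0.1974 -0.0044] hi [0.7359 0.0278 0.0172] box [[255.0, 222.0], [304.0, 222.0], [304.0, 319.0], [255.0, 319.0]]
scene lamp 1270 [ 0.6589 -0.0536  0.4753] [[ 0.7115 -0.2662  0.4756]
 [ 0.607   0.1754  0.4727]]
top orange 198 uv [265 200] [284 214] med [ 0.5916 -0.0603  0.2084] lo [ 0.5702 -0.0847  0.1642] hi [ 0.6158 -0.0355  0.2352] box [[264.20001220703125, 202.60000610351562], [281.5, 198.8000030517578], [284.20001220703125, 210.6999969482422], [266.8999938964844, 214.60000610351562]]
top blue 232 uv [266 216] [294 270] med [ 0.4871 -0.0939  0.1271] lo [ 0.4077 -0.1299  0.0835] hi [ 0.5592 -0.0405  0.1678] box [[265.8999938964844, 219.1999969482422], [285.29998779296875, 215.6999969482422], [294.6000061035156, 266.79998779296875], [275.20001220703125, 270.29998779296875]]
top red 0
top alu 852 uv [245 175] [301 270] med [ 0.5169 -0.0769  0.1339] lo [ 0.4118 -0.1125  0.0759] hi [0.6407 0.0129 0.4788] box [[243.89999389648438, 175.3000030517578], [288.20001220703125, 169.10000610351562], [301.6000061035156, 265.3999938964844], [257.3999938964844, 271.6000061035156]]
top lamp 1211 [ 0.6421 -0.0425  0.4767] [[ 0.6887 -0.2681  0.4676]
 [ 0.5872  0.1727  0.473 ]]
```

View pics/c0.png

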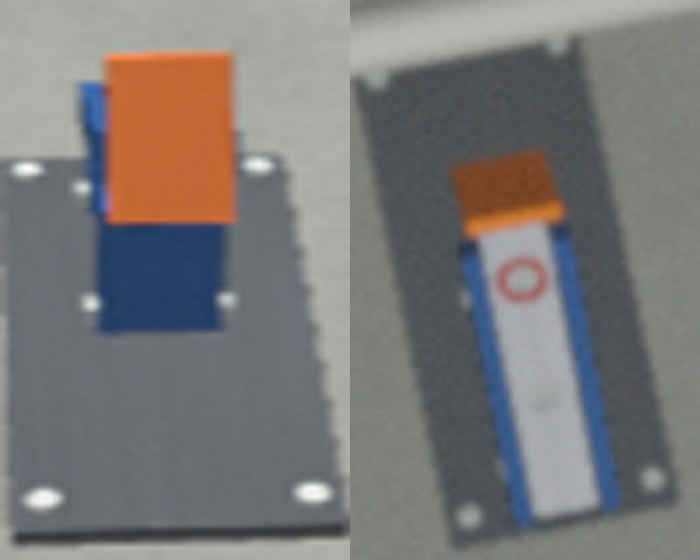

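The crop shows the plate's outer face and its bright top edge. In the top view, the ring is about 20 mm short of the plate and no button is visible. Now to triangulate the top edge and check reach.

```bash
cat > g.py <<'E'
from h import *
from scipy.spatial.transform import Rotation as Ro
th=np.radians(28)
def frame(yaw):
    c,s=np.cos(yaw),np.sin(yaw)
    x=np.array([c*np.cos(th),s*np.cos(th),np.sin(th)]);y=np.array([-s,c,0]);return x,y,np.cross(x,y)
def quat(yaw,sg=1):
    x,y,z=frame(yaw); ty=sg*x; tz=-z
    return Ro.from_matrix(np.stack([np.cross(ty,tz),ty,tz],1)).as_quat(scalar_first=True)
E
python3 - <<'E'
from g import *
from rig import *
np.set_printoptions(precision=4,suppress=True)
sc=lambda x,y:(255+x/7-.5,217+y/5.437-.5)
tp=lambda x,y:(245+(x-350)/5.385-.5,170+y/5.185-.5)
L,_=tri(sc(232,54),tp(468,218)) ; Rr,_=tri(sc(107,54),tp(562,204))
print("edge corners",L,Rr,_,np.linalg.norm(L-Rr),"yaw",np.degrees(np.arctan2(-(L-Rr)[0],(L-Rr)[1])))
f=np.load("scene0.npz");H,S,V=hsv(f['p'])
P,uv=pts("scene",f['d'],roi((H>5)&(H<18)&(S>150),273,286,229,255))
n=np.linalg.svd(P-P.mean(0))[2][2];n*=np.sign(n[0]);print("face n",n,"c",P.mean(0),"yaw",np.degrees(np.arctan2(n[1],n[0])),"elev",np.degrees(np.arcsin(n[2])))
f=np.load("top0.npz");m=np.zeros((420,560),bool)
u,v=tp(522,280);m[int(round(v))-1:int(round(v))+2,int(round(u))-1:int(round(u))+2]=1
ring=np.median(pts("top",f['d'],m)[0],0);print("hole",ring)
yaw=np.radians(13.2);x,y,z=frame(yaw)
E=(L+Rr)/2; G=E-.02*z-.005*x
print("grip",G,"grip in slope frame rel. hole (x,y,z; z should be .038)",np.stack([x,y,z])@(G-ring))
print("face centre rel grip",np.stack([x,y,z])@(P.mean(0)-G), "P z-range",np.percentile((P-ring)@z,[2,98]))
for nme,mk in(("flask",(H>130)&(H<165)&(S>80)),):
    f=np.load("scene0.npz");Q,_=pts("scene",f['d'],mk);Q=Q[(Q[:,2]>0)&(Q[:,2]<.25)];print(nme,len(Q),np.median(Q,0))
for sg in(1,-1):
  for dx,dz in((0,0),(.08,0),(0,.15),(.08,.15)):
    print(sg,dx,dz,ik(G+dx*x+dz*z,quat(yaw,sg)))
E
```

```text
edge corners [ 0.5735 -0.038   0.2365] [ 0.5835 -0.0911  0.2359] 0.0017776158061702043 0.05406239752526045 yaw 10.743880315255748
face n [0.8575 0.2214 0.4644] c [ 0.5975 -0.06    0.193 ] yaw 14.477408718513015 elev 27.674329689222006
hole [ 0.5446 -0.0693  0.1437]
grip [ 0.5833 -0.0634  0.2162] grip in slope frame rel. hole (x,y,z; z should be .038) [ 0.0685 -0.0031  0.0457]
face centre rel grip [ 0.002   0.0001 -0.0273] P z-range [-0.0206  0.0574]
flask 627 [0.4489 0.082  0.0901]
1 0 0 [-0.2768  0.1473  0.4477  2.1136 -0.527   0.4912  0.7998]
1 0.08 0 [-0.5537  0.2488  0.7577  1.9483 -0.6109  0.6292  0.811 ]
1 0 0.15 [-0.9521 -0.3023  0.9334  2.0573  0.1771  0.7923  0.1544]
1 0.08 0.15 [-0.9233 -0.091   1.0029  1.8872 -0.0999  0.8406  0.3754]
-1 0 0 [-0.8371  0.2499  1.1386  2.1347 -0.8419  0.6071 -2.0342]
-1 0.08 0 [-0.8099  0.3534  1.128   1.9578 -0.843   0.7319 -2.1263]
-1 0 0.15 [ 0.8838 -0.0782 -0.6368  1.9908 -0.3658  0.8021 -2.4721]
-1 0.08 0.15 None
```

Plate z differs by about 7 mm between depth and triangulation, so I take a value in between, which is well within the grip's tolerance. Next: approach via a high waypoint that avoids the flask and lamp.

```bash
cat >> g.py <<'E'
YAW=np.radians(13.2); X,Y,Z=frame(YAW)
G=np.array([.5833,-.0634,.2162])+.001*X-.005*Z; Q=quat(YAW,1)
E
python3 - <<'E'
from g import *
from rig import *
np.set_printoptions(precision=3,suppress=True)
ctrl.move_to([.38,.25,.42],read_ee_rot() if False else quat(YAW,1) if ik([.38,.25,.42],quat(YAW,1)) is not None else read_ee_rot())
print(read_joint_positions(),read_time())
q=ik(G+.08*Z,Q);print(q)
if q is not None and abs(q[0])<1.1:
    ctrl.gripper_to(.05,60); ctrl.move_to(G+.08*Z,Q)
    print(read_ee_pos(),G+.08*Z,read_time(),read_contact_force())
    q=ik(G,Q);print(q)
for n in("scene","top"):
    p,d=get_image(n); np.savez(f"{n}1.npz",p=p,d=d); cv2.imwrite(f"pics/{n}1.png",p[:,:,::-1])
a=cv2.imread("pics/scene1.png")[20:350,150:400];b=cv2.imread("pics/top1.png")[120:420,150:400]
cv2.imwrite("pics/c1.png",np.hstack([cv2.resize(a,(400,528)),cv2.resize(b,(400,528))]))
E
```

```text
[-1.037 -0.274  0.118  1.998  0.385  1.057 -0.814] 1.8083
[-0.936 -0.054  1.086  2.107 -0.23   0.617  0.549]
[ 0.55  -0.07   0.283] [ 0.55  -0.071  0.283] 3.6917 [-1.077  0.471  0.614]
[-0.849  0.281  1.167  2.134 -0.896  0.625  1.154]
```

View pics/c1.png

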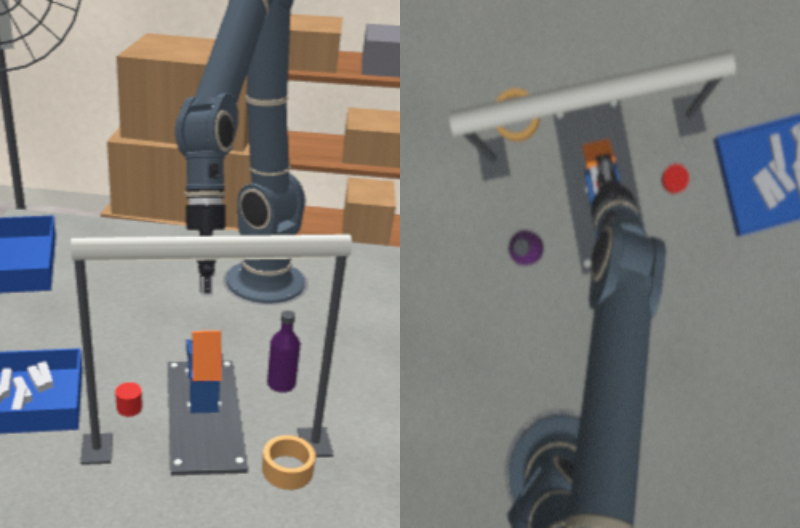

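The gripper is lined up over the plate (scene crop: jaws at (206,280), plate at (207,355)) and nothing has been disturbed. I descend with a force guard and grip.

Run:
```python
from g import *
from rig import *
np.set_printoptions(precision=3,suppress=True)
print(ctrl.movel(G+.04*Z,vel=.08), ctrl.movel(G,vel=.05,threshold=8))
print(read_ee_pos(),G,read_contact_force(),read_time())
ctrl.gripper_to(0,50)
print(read_opening(),read_grasp_force(),read_contact_force(),read_time())
```

```text
False False
[ 0.587 -0.063  0.213] [ 0.586 -0.063  0.212] [ 0.214  0.318 -0.557] 5.3917
0.008674391224945234 50.53912818431854 [-6.16  -1.407  4.836] 5.8333
```

Gripped: opening is about 9 mm against a 10 mm plate. Now I pull up the slope slowly, watching the force.

Run:
```python
from g import *
from rig import *
np.set_printoptions(precision=2,suppress=True)
p0=read_ee_pos(); 
for i in range(1,15):
    hit=ctrl.movel(p0+.006*i*X,vel=.03,threshold=18)
    F=np.array(read_contact_force());d=np.array(read_ee_pos())-p0
    print(i,hit,"d",1e3*np.array([d@X,d@Y,d@Z]),"F",np.array([F@X,F@Y,F@Z]),read_opening(),round(read_time(),2))
    if hit or abs(F@X)>22: break
```

```text
1 False d [ 2.97 -0.03  0.02] F [-6.16  0.72  6.59] 0.00838999959250662 6.12
2 False d [ 8.94 -0.02  0.02] F [-6.32  0.57  8.05] 0.00862804580547644 6.47
3 False d [14.96  0.01  0.03] F [-5.97  0.45  8.27] 0.008639989418388503 6.82
4 False d [20.98  0.07  0.01] F [-5.88 -0.34  7.92] 0.00867251415822407 7.17
5 False d [26.96  0.1   0.02] F [-5.87  0.98  8.5 ] 0.008550495804552881 7.52
6 False d [33.01  0.09  0.04] F [-6.16  0.46  7.89] 0.008851667161730102 7.87
7 False d [38.98  0.15  0.01] F [-5.78  1.3   8.31] 0.00858585730193074 8.22
8 False d [45.07  0.16  0.05] F [-5.44  1.6   7.25] 0.008461942817480394 8.57
9 False d [51.06  0.18  0.04] F [-7.03  1.54  8.29] 0.008870101805476342 8.92
10 False d [56.63  0.19  0.04] F [-6.5   1.22  9.49] 0.008576050463810192 9.27
11 True d [56.31  0.26  0.07] F [-1.44  1.82  7.82] 0.008662752312346228 9.5
```

There was a sharp stop at about 57 mm of travel, which is probably the lock. I look before letting go.

Run:
```python
from g import *
from rig import *
print(read_contact_force())
ctrl.gripper_to(.05); t=ctrl
p=np.array(read_ee_pos()); ctrl.movel(p+.08*Z,vel=.12)
q=np.array(read_joint_positions())
ctrl.move_to(p+.09*Z-.12*X+.05*np.array([0,0,1]),Q) if ik(p+.09*Z-.12*X+.05*np.array([0,0,1]),Q) is not None else print("no ik")
q=np.array(read_joint_positions()); q[0]-=.9; 
print(read_ee_pos(),q,read_time())
```

```text
[-5.22375854  0.64366179  6.22527504]
[ 0.48901946 -0.08484091  0.31040049] [-1.78765135 -0.31346605  0.90551856  2.15683619  0.17406149  0.7107285
  0.17809597] 11.4417
```

Run:
```python
from g import *
from rig import *
ctrl.move_to([.38,.25,.42],Q); print(read_time())
p,d=get_image("top"); c=p[165:280,235:320,::-1]
s,_=get_image("scene")
cv2.imwrite("pics/c2.png",np.hstack([cv2.resize(c,(430,580),interpolation=cv2.INTER_CUBIC),cv2.resize(s[150:340,230:350,::-1],(366,580))]))
```

```text
12.825
```

View pics/c2.png

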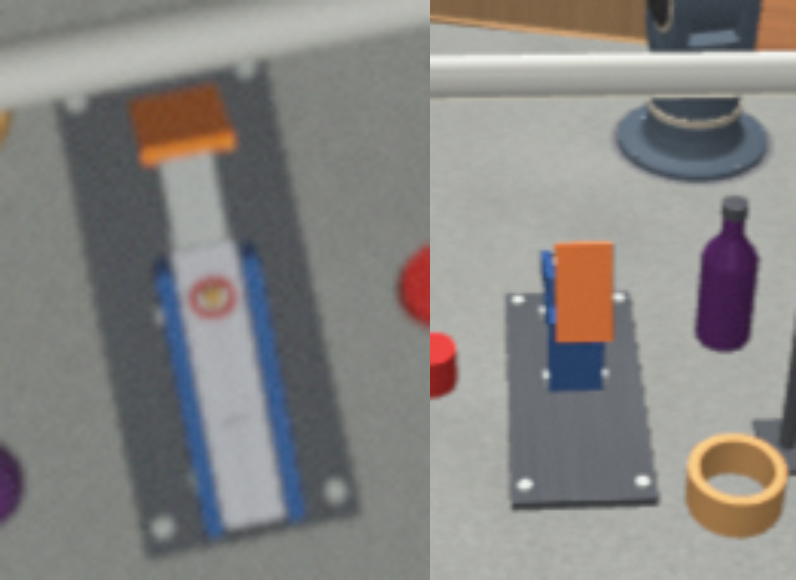

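The brass button shows in the middle of the red ring (213,297), the plate is pulled out, and the bystanders haven't moved. A quick depth check on the button before handing in.

Run:
```python
from g import *
from rig import *
D=np.median([get_image("top")[1] for _ in range(9)],0); m=np.ones((420,560),bool)
u,v=235+213/430*85,165+297/580*115
P,uv=pts("top",D,m); r=np.hypot(uv[:,0]-u,uv[:,1]-v)
tube=P[(r>3.5)&(r<6)&(abs(uv[:,0]-u)<3)]; b=P[r<1.3]
h=(np.median(b,0)-np.median(tube,0))@Z; print("button height mm",h*1e3,len(b),len(tube),((b-np.median(tube,0))@Z*1e3).round(1))
if h>.003: ctrl.finish_job(); print("done",read_time())
```

```text
button height mm 5.9453949325235325 6 33 [ 7.6  6.9  6.   6.2 -6.8 -3.7]
the job is handed in; nothing more can be done
the job is handed in; nothing more can be done
```

The stop is pulled out and locked, with the brass button standing about 6 mm proud in the red-ringed hole; the arm is clear, the bystanders look undisturbed, and I handed the job in at about 13 s.

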